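# Set a flow-control valve two turns off its stop and hold it

### The arm

A 6-joint arm with a two-finger parallel gripper is mounted at the origin on a cart in front of the work surface, level with it; the furniture and walls round the work are solid. World frame = base frame: x ahead of the robot, y to its left, z up, the work surface at z = 0. Lengths are in m, angles in rad, forces in N, time in s.
With the tool pointing down it reaches from about 0.425 to 0.95 m from the base axis. Payload 3.5 kg.
Tool frame: the origin (TCP) lies at the very end of the fingers, on their centre line; the grasp point (between the pads) lies 19 mm behind it; y points along the fingers, x is the direction in which the jaws open and shut, and the axes are right-handed (so a half turn about y gives the same grasp; the last joint's range is limited). The gripper opens to 85 mm and grips with 20 to 120 N. Pads are 22 mm wide; open, the fingers measure 114 mm over their backs; the gripper's body (76 mm by 85 mm) begins 54 mm behind the grasp point. The pads swing forward as they close: fully open they stand 13 mm farther back than shut.
Start: joints at [1.188, 0.286, 1.577, -0, 1.279, -0.15], TCP at [0.156, 0.657, 0.231] pointing down, gripper open.
Joint ranges: [-2.77, 2.77], [-0.9, 2.22], [0.21, 2.48], [-1.53, 4.67], [0.24, 2.81], [-2.84, 2.84]. Speed limits (rad/s): [2.79, 2.79, 3.14, 3.14, 3.14, 3.14].

### API

Orientations are given as a 3x3 rotation matrix whose columns are the frame's x, y, z axes.
In Python, from station import ctrl, optics gives the robot as it stands. The module is installed in compiled form; this text tells all that it offers.
- The arm moves only by the tool carry_out, never from a script. Its argument "series" is text: rows parted by semicolons, each of 7 numbers parted by spaces: the gripper command: -1 is fully open, 1 is shut, values between are in proportion, then the shift along the tool's x, y, z in mm, then the turn, a rotation vector about the tool's x, y, z in rad. A call has 1 to 5 rows; each row is the pose to reach, as a shift and turn from the pose commanded when the call began, along the tool's axes at that moment; what a row does not reach only later rows make up. A row lasts 1/10 s, in which the tool goes at most 50 mm and 8.59 degrees, less where a joint would pass 70% of its speed; a pose out of reach is approached as far as the arm can. A call with a gripper value outside its range is refused whole. The fingers move at their own pace and stop on an object; "newtons" is the grip in N (left out, the last holds). Time passes only in rows, so rows that repeat a pose let the fingers close. It gives the time, the measured TCP pose, the force and the opening at its end, in the units of the state.
- ctrl.state(): the state, without advancing time (a new reading comes with each control period).
- optics.grab_frame(name): name is "side" or "top"; returns the picture (384x512x3 uint8, red, green, blue); there is no depth.
- optics.camera_model(name): a dict with "vertical_fov" (degrees; the focal length in pixels is half the picture's height over the tangent of half this angle, whatever the lens; pixels are square), "cx", "cy" (the principal point, pixels), "eye" and "attitude" of the camera in the world. Camera axes: x right, y up, looking along -z (the intrinsics and any distortion apply to the point x, -y, -z); pixel columns grow to the right and rows downward; lengths in m; the calibration is good to about 2 mm. A picture is of the moment at which its call begins. camera_model takes no time and is no camera call.
- ctrl.hand_in(): hands the job in, once; it reports no verdict.
The state is a dict: "clock": time; "joint_positions": joint angles; "qvel": joint speeds; "joint_torque": joint torques, N m; "position": TCP position; "tool_rot": TCP orientation; "force": force on the tool from outside, world axes, zero at the start; "torque": the same for the moment, N m; "finger_gap": finger opening in m.
Only numpy, scipy, OpenCV 4.12 (cv2) and the standard library are available. Lean on these libraries where they do the work, as an engineer would, in place of code of your own. Each camera call takes 0.05 s, during which the arm holds its last target. There are 200 camera calls.

### The job

Take hold of the red crank handle on the grey handwheel of the flow-control valve and wind it clockwise (seen from above) until the valve comes up against its closed stop, gently, because the seat is delicate: grip lightly and do not force it, so that the squeeze of both fingers and any push on the handle or wheel, added together, always stay under 50 N. Then back it off anticlockwise exactly two full turns. The lock nut is not tight yet, so finish with the fingers still holding the handle at that setting, and leave the other things on the bench where they are.

Things in the scene. Friction and masses are not known exactly. Their poses are not given: they have to be found in the camera images.
- valve: the valve, fixed to the bench: dark steel base plate 100x130x8 with four bolts, aluminium block 56x56 to z 50, two brass pipe stubs along its y, brass bonnet up to z 76. Origin: centre of the underside; z up. The wheel's axis is the vertical line through the origin; everything of the valve except the wheel lies below the wheel.
- handwheel (a joint): angle of the handwheel about the vertical, rad: 0 = closed against its hard stop, growing as it is opened, anticlockwise seen from above; it can go to 18.85 (three turns). It starts a third of a turn to 1.2 turns open. At 0 (and every whole turn) the crank handle stands on the +x side of the valve body's frame. Turning it takes about 0.10 N m (2 N at the handle) and it stays where it is left. The wheel does not rise.
- wheel_hub (a point): point on the wheel's axis at mid height of the rim, 86 above the bench. Wheel: light grey, 110 across the centre of its 12 thick rim, three spokes; rim top 92 above the bench, hub and nut up to 98; a bright stem 10 thick in the middle rises 4 per turn, to 107 at two turns and at most 111 above the bench.
- crank_grip (a point): the place to grip: on the axis of the crank handle, 127 above the bench (the handle's top is 20 higher). It circles the wheel's axis at 55 radius.
- crank_handle: the red upright round handle on the rim, 19 across and 52 tall, from 95 to 147 above the bench; it revolves freely on its pin, so fingers that hold it may keep their own direction while they carry it round in a circle of 55 radius. Origin: centre of its lower end. The load between fingers and handle (squeeze of both fingers and push together) and between fingers and wheel must stay under 50 N in sum: a grip of 8 to 15 N (which counts twice, once for each finger) is plenty.
- weight_200: bright steel weight with a knob, 30 across, 48 tall, behind the valve; a bystander, to be left alone. Origin: centre of the underside.
- block_white: white stepped block 30x52x24, behind the valve; a bystander, to be left alone. Origin: centre of the underside.
- dial_gauge: white dial gauge lying on its back, 107x60x22, left of the valve; a bystander, to be left alone. Origin: centre of the underside.
- block_orange: orange block 30x40x22, right of and nearer than the valve; a bystander, to be left alone. Origin: centre of the underside.
- hex_key: black hex key lying flat, 28x78x5, in front; a bystander, to be left alone. Origin: centre of the underside.
- esd_brush: black brush lying flat, 28x173x9, front right; a bystander, to be left alone. Origin: centre of the underside.

How it is judged:
By the outcome, as a careful person would: the job done as asked, in the order asked, and still so for the second after the job is handed in, while the arm keeps its last pose, push and grip.
It also fails if it takes over 72 s, if anything falls off the work surface, if the arm or the gripper's body presses on something with over 40 N, if the wrist force passes 120 N, or if a joint passes its speed limit or range.

## Working session

There is one attempt and no reset: what is moved stays moved. The work goes in short steps, Python scripts to look and compute and a tool call to move; the robot and the scene stay as the last step left them, time stands still between calls to the robot, and variables do not carry over. Pictures are saved under pics/ and viewed, about 8 in all and at most 12, crops included, and the job is handed in when it is done.

Besides the shell and the picture viewer there is one more tool, called after ">>>" as name(argument=value, ...) on one line, values as JSON. carry_out: Moves the arm, as the interface text tells. Its arguments: {"type":"object","properties":{"series":{"type":"string"},"newtons":{"type":"number"}},"required":["series"]}

```bash
mkdir -p pics
python3 - <<'E'
from station import ctrl, optics
import cv2, numpy as np
np.set_printoptions(precision=4,suppress=True)
for n in("side","top"):
    cv2.imwrite(f"pics/{n}0.png",optics.grab_frame(n)[:,:,::-1]); print(optics.camera_model(n))
print(ctrl.state())
a=[cv2.imread(f"pics/{n}0.png") for n in("side","top")]
cv2.imwrite("pics/both0.png",np.vstack(a)[:, :])
E
```

```text
{'vertical_fov': 50.751828225562605, 'cx': 248.3547290847795, 'cy': 192.0636897416774, 'eye': array([ 0.0313, -0.827 ,  0.4896]), 'attitude': array([[ 0.8248,  0.218 , -0.5217],
       [-0.5654,  0.3043, -0.7666],
       [-0.0083,  0.9273,  0.3742]])}
{'vertical_fov': 42.29377960200853, 'cx': 249.99470284186546, 'cy': 191.83563529903716, 'eye': array([ 0.4025, -0.0177,  1.2832]), 'attitude': array([[-0.02  ,  0.9897, -0.1416],
       [-0.9998, -0.0199,  0.0019],
       [-0.0009,  0.1416,  0.9899]])}
{'clock': 0.1, 'joint_positions': array([ 1.188 ,  0.2871,  1.5781,  0.    ,  1.2786, -0.15  ]), 'qvel': array([ 0.001 , -0.0007, -0.0044, -0.0012,  0.0005,  0.0004]), 'joint_torque': array([  0.0005, -40.7299, -29.3698,  -0.0001,   0.0034,   0.    ]), 'position': array([0.1555, 0.6562, 0.23  ]), 'tool_rot': array([[ 0.2307, -0.0008, -0.973 ],
       [ 0.973 , -0.002 ,  0.2307],
       [-0.0022, -1.    ,  0.0003]]), 'force': array([-0.3788, -0.4785, -0.3138]), 'torque': array([-0.0468,  0.0139,  0.0264]), 'finger_gap': 0.08543176771212753}
```

View pics/top0.png

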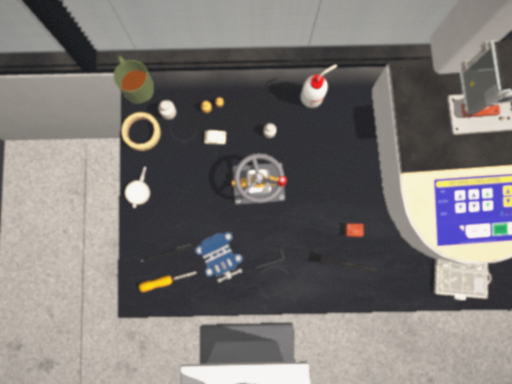

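View pics/side0.png

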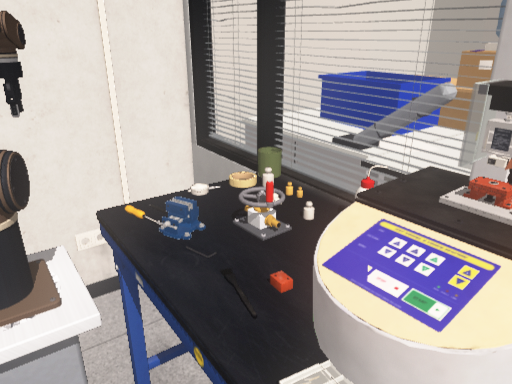

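```bash
cat > h.py <<'E'
import numpy as np, cv2
from station import ctrl, optics
np.set_printoptions(precision=4,suppress=True)
def ray(n,uv):
    m=optics.camera_model(n); f=192/np.tan(np.radians(m['vertical_fov']/2))
    d=m['attitude']@np.array([(uv[0]-m['cx'])/f,-(uv[1]-m['cy'])/f,-1]); return m['eye'],d
def plane(n,uv,z):
    e,d=ray(n,uv); return e+d*(z-e[2])/d[2]
def pix(n,p):
    m=optics.camera_model(n); f=192/np.tan(np.radians(m['vertical_fov']/2))
    q=m['attitude'].T@(np.array(p)-m['eye']); return np.array([m['cx']+f*q[0]/-q[2],m['cy']-f*q[1]/-q[2]])
def red(img):
    h=cv2.cvtColor(img,cv2.COLOR_BGR2HSV); return (((h[...,0]<6)|(h[...,0]>173))&(h[...,1]>150)&(h[...,2]>60)).astype(np.uint8)
E
python3 - <<'E'
from h import *
t=cv2.imread("pics/top0.png"); s=cv2.imread("pics/side0.png")
for n,i,(x0,x1,y0,y1) in(("top",t,(225,300,145,215)),("side",s,(225,300,165,240))):
    m=red(i)[y0:y1,x0:x1]; k,l,st,c=cv2.connectedComponentsWithStats(m)
    for j in range(1,k): print(n,st[j]+[x0,y0,0,0,0],c[j]+[x0,y0])
a=cv2.resize(t[145:215,215:305],None,fx=6,fy=6,interpolation=cv2.INTER_CUBIC)
b=cv2.resize(s[160:245,225:300],None,fx=4.94,fy=4.94,interpolation=cv2.INTER_CUBIC)[:420]
cv2.imwrite("pics/crop0.png",a); cv2.imwrite("pics/crop1.png",b)
E
```

```text
top [278 177   9   9  41] [282.5366 181.8537]
side [266 182   8  20 141] [269.1135 191.4255]
```

View pics/crop0.png

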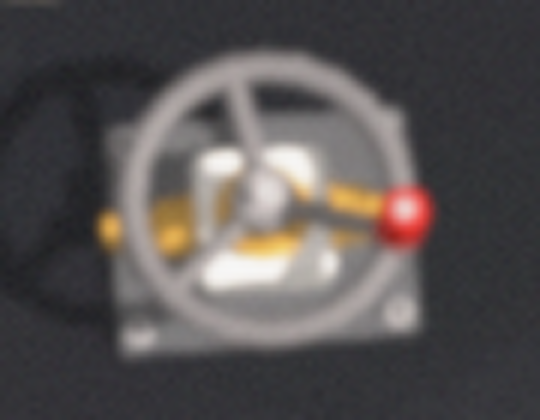

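View pics/crop1.png

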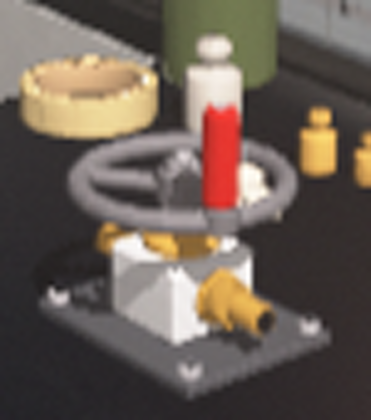

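Run:
```python
from h import *
from scipy.optimize import least_squares
C=lambda x,y:np.array([215+(x+.5)/6-.5,145+(y+.5)/6-.5])
# rim: gather grey rim via ring extremes -> fit on plane z=.086
hub=plane("top",C(268.5,196.5),.088); print("hub rough",hub)
for a,b in(((122,196),(415,196)),((268,50),(268,342))):
    print("dia",np.linalg.norm(plane("top",C(*a),.086)-plane("top",C(*b),.086)))
print("handle top rough",plane("top",C(405,212),.145))
# triangulate handle: side blob centre = handle mid
e,d=ray("side",(269.6,191.6)); h=np.array([*plane("top",C(405,212),.145)[:2]])
t=((h-e[:2])@d[:2])/(d[:2]@d[:2]); print("side ray at handle",e+d*t)
for z in(.121,.127): print("pix top",pix("top",[*h,z]))
g=[plane("top",C(*p),.008)[:2] for p in((122,357),(422,333),(400,108),(108,128))]
print(g, "centre",np.mean(g,0))
for i in range(4):
    v=g[(i+1)%4]-g[i]; print(np.linalg.norm(v),np.degrees(np.arctan2(v[1],v[0])))
```

```text
hub rough [ 0.6089 -0.0435  0.088 ]
dia 0.11948022663082317
dia 0.120801414757128
handle top rough [ 0.5919 -0.095   0.145 ]
side ray at handle [ 0.5923 -0.0953  0.1189]
pix top [281.4454 181.5902]
pix top [281.6025 181.1782]
[array([0.5538, 0.0195]), array([ 0.5616, -0.1101]), array([ 0.6607, -0.1034]), array([0.6543, 0.024 ])] centre [ 0.6076 -0.0425]
0.12982231624747803 -86.5442856350134
0.09928237323386348 3.831590419682518
0.12763556334153808 92.8348510709985
0.1006751066540894 -177.422426445368
```

>>> carry_out(series="0 -630 0 -597 0 -0.2328 0; 0 -630 0 -597 0 -0.2328 0; 0 -630 0 -597 0 -0.2328 0; 0 -630 0 -597 0 -0.2328 0; 0 -630 0 -597 0 -0.2328 0", newtons=20)

```text
clock: 0.6
position: [0.2815, 0.4386, 0.2308]
tool_rot: [[-0.001, -0.0, -1.0], [1.0, -0.001, -0.001], [-0.001, -1.0, 0.0]]
force: [1.1, 0.6, 1.3]
finger_gap: 0.0427
```

>>> carry_out(series="0 -534 0 -311 0 0 0; 0 -534 0 -311 0 0 0; 0 -534 0 -311 0 0 0; 0 -534 0 -311 0 0 0; 0 -534 0 -311 0 0 0")

```text
clock: 1.1
position: [0.4072, 0.2226, 0.2311]
tool_rot: [[-0.0, 0.0, -1.0], [1.0, 0.0, -0.0], [0.0, -1.0, -0.0]]
force: [0.0, 1.3, -0.1]
finger_gap: 0.0428
```

Run:
```python
from h import *
s=ctrl.state();print(s['position'],s['tool_rot'],s['force'])
```

```text
[0.4072 0.2226 0.2311] [[-0.0003  0.     -1.    ]
 [ 1.      0.0001 -0.0003]
 [ 0.0001 -1.     -0.    ]] [ 0.0105  1.2978 -0.0957]
```

>>> carry_out(series="0 -318 0 -185 0 0 0; 0 -318 0 -185 0 0 0; 0 -318 0 -185 0 0 0; 0 -318 0 -185 0 0 0; 0 -318 0 -185 0 0 0")

```text
clock: 1.6
position: [0.5331, 0.0064, 0.231]
tool_rot: [[0.0, -0.0, -1.0], [1.0, 0.0, 0.0], [0.0, -1.0, 0.0]]
force: [1.4, 0.5, 0.2]
finger_gap: 0.0429
```

>>> carry_out(series="0 -102 0 -59 0 0 0; 0 -102 0 -59 0 0 0; 0 -102 0 -59 0 0 0; 0 -102 0 -59 0 0 0; 0 -102 0 -59 0 0 0")

```text
clock: 2.1
position: [0.591, -0.0929, 0.2306]
tool_rot: [[0.0, -0.002, -1.0], [1.0, 0.001, 0.0], [0.001, -1.0, 0.002]]
force: [-0.6, 0.5, -0.1]
finger_gap: 0.043
```

>>> carry_out(series="0 0 20 0 0 0 0; 0 0 45 0 0 0 0; 0 0 65 0 0 0 0; 0 0 72 0 0 0 0; 0 0 72 0 0 0 0")

```text
clock: 2.6
position: [0.5905, -0.0918, 0.1582]
tool_rot: [[-0.002, -0.003, -1.0], [1.0, 0.001, -0.002], [0.001, -1.0, 0.003]]
force: [0.3, -0.6, -0.3]
finger_gap: 0.0427
```

Run:
```python
from h import *
i=optics.grab_frame("side")[:,:,::-1]; s=ctrl.state(); print(s['position'],s['force'])
u=pix("side",s['position']); v=pix("side",[.592,-.095,.147]); print(u,v)
cv2.imwrite("pics/s1.png",cv2.resize(i[130:250,210:330],None,fx=5,fy=5,interpolation=cv2.INTER_CUBIC))
```

```text
[ 0.5914 -0.0924  0.1596] [ 0.1563 -0.4411  0.0505]
[268.7585 175.6667] [269.5356 180.8223]
```

View pics/s1.png

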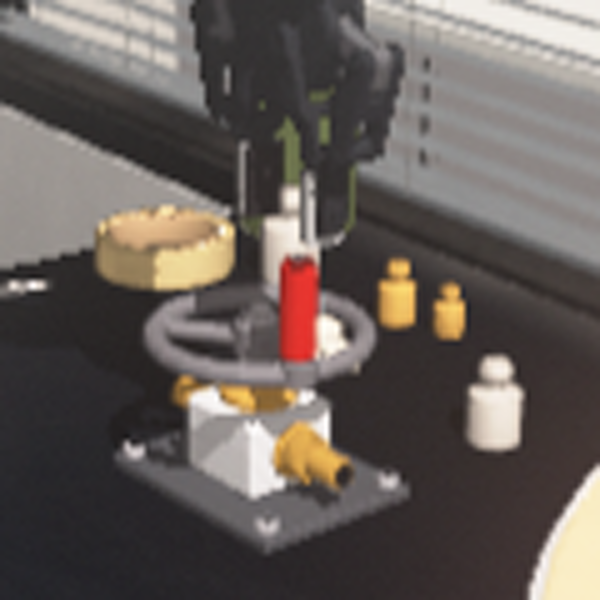

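>>> carry_out(series="0 -2.5 12 -1 0 0 0; 0 -2.5 25 -1 0 0 0; 0 -2.5 38 -1 0 0 0; 0 -2.5 50 -1 0 0 0; 0 -2.5 50 -1 0 0 0")

```text
clock: 3.15
position: [0.5909, -0.0956, 0.1061]
tool_rot: [[0.0, -0.005, -1.0], [1.0, 0.002, 0.0], [0.002, -1.0, 0.005]]
force: [0.5, -0.1, -0.3]
finger_gap: 0.0425
```

Run:
```python
from h import *
for k in range(4):
    if k: optics.grab_frame("top")
    s=ctrl.state(); print(s['position'],s['force'],s['finger_gap'])
```

```text
[ 0.5909 -0.0956  0.1061] [ 0.4834 -0.0738 -0.3305] 0.04251758342780949
[ 0.5916 -0.0958  0.1074] [0.0125 0.1001 1.2044] 0.042540126908847654
[ 0.5924 -0.096   0.1086] [-0.9781 -0.3465  0.478 ] 0.04293583849007065
[ 0.5929 -0.0962  0.1094] [0.2773 0.3252 0.0248] 0.04261244056506927
```

>>> carry_out(series="0.3 0 0 0 0 0 0; 0.48 0 0 0 0 0 0; 0.48 0 0 0 0 0 0; 0.54 0 0 0 0 0 0; 0.54 0 0 0 0 0 0", newtons=10)

```text
clock: 3.8
position: [0.5933, -0.0974, 0.1103]
tool_rot: [[-0.0, 0.002, -1.0], [1.0, -0.003, -0.0], [-0.003, -1.0, -0.002]]
force: [0.1, -5.2, 2.7]
finger_gap: 0.0195
```

Run:
```python
from h import *
for k in range(4):
    if k: optics.grab_frame("top")
    s=ctrl.state(); print(s['position'],s['force'],s['finger_gap'])
```

```text
[ 0.5933 -0.0974  0.1103] [ 0.1142 -5.1997  2.7317] 0.019524172760715573
[ 0.5933 -0.0974  0.1103] [-0.6568 -5.3035  2.6458] 0.020005555751243135
[ 0.5933 -0.0974  0.1103] [-0.1598 -5.3549  3.8229] 0.019736400036816804
[ 0.5933 -0.0974  0.1103] [ 0.476  -5.0215  1.7565] 0.020001412630650073
```

>>> carry_out(series="0.54 -0.5 0 0 0 0 0; 0.54 -1 0 0 0 0 0; 0.54 -1 0 0 0 0 0")

```text
clock: 4.25
position: [0.5931, -0.0975, 0.1099]
tool_rot: [[0.0, 0.001, -1.0], [1.0, -0.001, 0.0], [-0.001, -1.0, -0.001]]
force: [-0.3, -4.2, 3.2]
finger_gap: 0.0198
```

Run:
```python
from h import *
for k in range(3):
    if k: optics.grab_frame("top")
    s=ctrl.state(); print(s['position'],s['force'],s['finger_gap'])
```

```text
[ 0.5931 -0.0975  0.1099] [-0.3409 -4.1538  3.2101] 0.01982814374507475
[ 0.5931 -0.0975  0.1099] [ 0.2452 -3.9845  2.4447] 0.01977784901419547
[ 0.5931 -0.0975  0.1099] [ 0.0414 -5.2631  4.0365] 0.019802811137810857
```

>>> carry_out(series="0.54 -1 0 0 0 0 0; 0.54 -2 0 0 0 0 0; 0.54 -3 0 0 0 0 0; 0.54 -3 0 0 0 0 0")

```text
clock: 4.75
position: [0.5917, -0.0986, 0.1082]
tool_rot: [[0.0, -0.003, -1.0], [1.0, 0.003, 0.0], [0.003, -1.0, 0.003]]
force: [-0.4, 2.5, -0.7]
finger_gap: 0.0191
```

Run:
```python
from h import *
for k in range(3):
    if k: optics.grab_frame("top")
    s=ctrl.state(); print(s['position'],s['force'],s['finger_gap'])
```

```text
[ 0.5917 -0.0986  0.1082] [-0.3526  2.4734 -0.6829] 0.019079854769166706
[ 0.5917 -0.0986  0.1082] [ 0.2719  2.7926 -1.1008] 0.01985714318404793
[ 0.5917 -0.0987  0.1082] [ 0.1336  3.6455 -0.9708] 0.019701551230000603
```

>>> carry_out(series="0.54 1 0 0 0 0 0; 0.57 1 0 0 0 0 0; 0.6 1 0 0 0 0 0; 0.6 1 0 0 0 0 0", newtons=10)

```text
clock: 5.25
position: [0.5922, -0.0983, 0.1086]
tool_rot: [[0.0, -0.001, -1.0], [1.0, 0.002, 0.0], [0.002, -1.0, 0.001]]
force: [-0.9, 4.7, -4.1]
finger_gap: 0.0186
```

Run:
```python
from h import *
g=[]
for k in range(8):
    if k: optics.grab_frame("top")
    s=ctrl.state(); g.append([*s['position'],*s['force'],s['finger_gap']*100])
print(np.mean(g,0),np.std(g,0))
```

```text
[ 0.5921 -0.0983  0.1086 -0.0714  5.2817 -3.2597  1.8301] [0.     0.     0.     0.3968 0.5019 0.482  0.0154]
```

>>> carry_out(series="0.6 1 0.5 0 0 0 0; 0.6 2 1 0 0 0 0; 0.6 2 1 0 0 0 0")

```text
clock: 5.9
position: [0.5926, -0.0983, 0.1086]
tool_rot: [[-0.0, -0.0, -1.0], [1.0, -0.002, -0.0], [-0.002, -1.0, 0.0]]
force: [-2.9, -1.7, -0.6]
finger_gap: 0.0177
```

```bash
cat > m.py <<'E'
from h import *
g=[]
for k in range(6):
    if k: optics.grab_frame("top")
    s=ctrl.state(); g.append([*s['position'],*s['force'],s['finger_gap']*100])
print(s['clock'],np.mean(g,0),s['joint_torque'])
p=np.mean(g,0); d=p[:2]-[.6083,-.043]; print("r,ang",np.hypot(*d)*1e3,np.degrees(np.arctan2(d[1],d[0])))
E
python3 m.py
```

```text
6.15 [ 0.5926 -0.0982  0.1086 -3.0063 -2.6983 -0.2278  1.8057] [  2.3802 -36.5129 -27.1222   0.9241  -0.4091   0.0075]
r,ang 57.39727894703429 -105.85921739622746
```

```bash
cat > arc.py <<'E'
import sys
from h import *
# args: hubx huby(mm) th0 th1 rows corrx corry : shifts from the commanded pose, in tool x(=world y), z(=-world x)
def arc(th0,th1,n,cx=0,cy=0,R=55.3):
    o=[]
    for k in range(1,n+1):
        a=np.radians([th0,th0+(th1-th0)*k/n]); dx=R*(np.cos(a[1])-np.cos(a[0]))+cx; dy=R*(np.sin(a[1])-np.sin(a[0]))+cy
        o.append(f"0.6 {dy:.1f} 0 {-dx:.1f} 0 0 0")
    print("; ".join(o))
if __name__=="__main__": arc(*[float(a) if i!=2 else int(a) for i,a in enumerate(sys.argv[1:])])
E
python3 arc.py -105.9 -145.9 5 -0.7 -0.7
```

```text
0.6 1.9 0 8.0 0 0 0; 0.6 5.5 0 14.8 0 0 0; 0.6 10.1 0 21.0 0 0 0; 0.6 15.4 0 26.6 0 0 0; 0.6 21.5 0 31.3 0 0 0
```

>>> carry_out(series="0.6 1.9 0 8.0 0 0 0; 0.6 5.5 0 14.8 0 0 0; 0.6 10.1 0 21.0 0 0 0; 0.6 15.4 0 26.6 0 0 0; 0.6 21.5 0 31.3 0 0 0")

```text
clock: 6.65
position: [0.5614, -0.0748, 0.1086]
tool_rot: [[0.0, 0.002, -1.0], [1.0, 0.0, 0.0], [0.0, -1.0, -0.002]]
force: [4.5, 0.1, -3.9]
finger_gap: 0.0182
```

```bash
python3 m.py
```

```text
6.9 [ 0.5611 -0.0742  0.1086  2.1192  2.2792 -1.3161  1.8125] [ -1.6541 -33.1845 -25.5944  -0.5861   0.0658  -0.0037]
r,ang 56.570544203898145 -146.55904993323557
```

```bash
python3 arc.py -147 -207 5 .5 .3
```

```text
0.6 10.6 0 4.7 0 0 0; 0.6 21.8 0 7.7 0 0 0; 0.6 33.3 0 8.3 0 0 0; 0.6 44.7 0 6.5 0 0 0; 0.6 55.5 0 2.4 0 0 0
```

>>> carry_out(series="0.6 10.6 0 4.7 0 0 0; 0.6 21.8 0 7.7 0 0 0; 0.6 33.3 0 8.3 0 0 0; 0.6 44.7 0 6.5 0 0 0; 0.6 55.5 0 2.4 0 0 0")

```text
clock: 7.4
position: [0.5595, -0.0195, 0.1086]
tool_rot: [[-0.001, 0.001, -1.0], [1.0, -0.001, -0.001], [-0.001, -1.0, -0.001]]
force: [3.9, -4.7, -3.2]
finger_gap: 0.0182
```

```bash
python3 m.py; python3 arc.py -207 -262 5
```

```text
7.65 [ 0.5599 -0.0189  0.1086  4.1908 -1.1565 -0.7949  1.8206] [  0.077  -32.3417 -23.9099  -0.098    0.8825   0.0029]
r,ang 54.09397454656263 153.48764237412004
0.6 8.9 0 -5.7 0 0 0; 0.6 16.6 0 -13.0 0 0 0; 0.6 22.8 0 -21.6 0 0 0; 0.6 27.2 0 -31.3 0 0 0; 0.6 29.7 0 -41.6 0 0 0
```

```bash
python3 arc.py -209 -269 5 .8 -.5
```

```text
0.6 9.0 0 -7.4 0 0 0; 0.6 16.9 0 -15.9 0 0 0; 0.6 22.8 0 -25.8 0 0 0; 0.6 26.6 0 -36.7 0 0 0; 0.6 28.0 0 -48.2 0 0 0
```

>>> carry_out(series="0.6 9.0 0 -7.4 0 0 0; 0.6 16.9 0 -15.9 0 0 0; 0.6 22.8 0 -25.8 0 0 0; 0.6 26.6 0 -36.7 0 0 0; 0.6 28.0 0 -48.2 0 0 0")

```text
clock: 8.15
position: [0.6075, 0.0095, 0.1085]
tool_rot: [[-0.0, -0.002, -1.0], [1.0, 0.002, -0.0], [0.002, -1.0, 0.002]]
force: [-2.6, 0.7, 4.3]
finger_gap: 0.0182
```

```bash
sed -i 's/\.6083,-\.043\]/.6078,-.0455]/' m.py; python3 m.py; python3 arc.py -269 -324 5 .0 .0
```

```text
8.4 [0.6086 0.0094 0.1086 1.0878 4.014  3.3339 1.8178] [ -3.2858 -34.7123 -24.3021  -1.1029   0.1736  -0.0085]
r,ang 54.87085462495499 89.18194826176735
0.6 -0.8 0 -10.6 0 0 0; 0.6 -3.7 0 -20.8 0 0 0; 0.6 -8.4 0 -30.3 0 0 0; 0.6 -14.8 0 -38.7 0 0 0; 0.6 -22.8 0 -45.7 0 0 0
```

```bash
python3 arc.py -270.8 -325.8 5 .0 .7
```

```text
0.6 -0.5 0 -10.5 0 0 0; 0.6 -3.6 0 -20.7 0 0 0; 0.6 -8.6 0 -30.0 0 0 0; 0.6 -15.4 0 -38.2 0 0 0; 0.6 -23.5 0 -45.0 0 0 0
```

>>> carry_out(series="0.6 -0.5 -0.3 -10.5 0 0 0; 0.6 -3.6 -0.5 -20.7 0 0 0; 0.6 -8.6 -0.5 -30.0 0 0 0; 0.6 -15.4 -0.5 -38.2 0 0 0; 0.6 -23.5 -0.5 -45.0 0 0 0")

```text
clock: 8.9
position: [0.6532, -0.0142, 0.1086]
tool_rot: [[0.0, 0.002, -1.0], [1.0, 0.003, 0.0], [0.003, -1.0, -0.002]]
force: [1.8, 5.1, 1.4]
finger_gap: 0.0183
```

```bash
python3 m.py; python3 arc.py -325.5 -345.5 5 .0 .0
```

```text
9.15 [ 0.6541 -0.0156  0.1087  4.9105  2.4327 -0.7197  1.8418] [ -1.2829 -40.7172 -24.1744  -0.5508   1.2666  -0.0023]
r,ang 55.12328193831207 32.79744007936233
0.6 -3.3 0 -2.1 0 0 0; 0.6 -6.6 0 -3.9 0 0 0; 0.6 -10.2 0 -5.5 0 0 0; 0.6 -13.8 0 -6.9 0 0 0; 0.6 -17.5 0 -8.0 0 0 0
```

```bash
python3 arc.py 32.8 12.8 5 .9 .4
```

```text
0.6 -2.9 0 -2.9 0 0 0; 0.6 -6.4 0 -4.6 0 0 0; 0.6 -9.9 0 -6.1 0 0 0; 0.6 -13.6 0 -7.4 0 0 0; 0.6 -17.3 0 -8.3 0 0 0
```

>>> carry_out(series="0.6 -2.9 0 -2.9 0 0 0; 0.6 -6.4 0 -4.6 0 0 0; 0.6 -9.9 0 -6.1 0 0 0; 0.6 -13.6 0 -7.4 0 0 0; 0.6 -17.3 0 -8.3 0 0 0")

```text
clock: 9.65
position: [0.6615, -0.0329, 0.1086]
tool_rot: [[0.0, 0.003, -1.0], [1.0, 0.001, 0.0], [0.001, -1.0, -0.003]]
force: [4.5, 4.1, 0.2]
finger_gap: 0.0181
```

```bash
python3 m.py
```

```text
9.9 [ 0.6617 -0.0335  0.1086  4.7631  2.3728 -0.6079  1.8316] [ -1.1968 -41.3775 -24.6121  -0.5088   1.0557  -0.0039]
r,ang 55.17864639020605 12.537558992799344
```

>>> carry_out(series="0.6 -1.4 0 -0.9 0 0 0; 0.6 -2.7 0 -1.2 0 0 0; 0.6 -4.1 0 -1.4 0 0 0; 0.6 -5.4 0 -1.6 0 0 0; 0.6 -6.7 0 -1.8 0 0 0")

```text
clock: 10.4
position: [0.6627, -0.0398, 0.1087]
tool_rot: [[0.0, 0.001, -1.0], [1.0, -0.0, 0.0], [-0.0, -1.0, -0.001]]
force: [4.9, 0.9, -1.0]
finger_gap: 0.0181
```

```bash
python3 m.py
```

```text
10.65 [ 0.6627 -0.04    0.1087  4.6426  1.5123 -1.2374  1.8237] [ -1.2715 -41.7134 -24.9003  -0.5258   1.0126  -0.0041]
r,ang 55.1911922512092 5.728235241410282
```

>>> carry_out(series="0.6 -0.7 0 -0.5 0 0 0; 0.6 -1.4 0 -1 0 0 0; 0.6 -2.1 0 -1 0 0 0; 0.6 -2.8 0 -1 0 0 0; 0.6 -2.8 0 -1 0 0 0")

```text
clock: 11.15
position: [0.663, -0.0425, 0.1086]
tool_rot: [[0.0, -0.001, -1.0], [1.0, -0.0, 0.0], [-0.0, -1.0, 0.001]]
force: [1.8, 1.1, -0.3]
finger_gap: 0.0182
```

```bash
python3 m.py
```

```text
11.4 [ 0.663  -0.0425  0.1086  1.7008  1.2809 -0.3594  1.8152] [ -0.8369 -41.6644 -26.1605  -0.2775   0.3072  -0.003 ]
r,ang 55.26916306481041 3.076524663903246
```

No stop yet at about 3.1°; continuing in small increments.

>>> carry_out(series="0.6 -0.6 0 0 0 0 0; 0.6 -1.2 0 0 0 0 0; 0.6 -1.8 0 0 0 0 0; 0.6 -1.8 0 0 0 0 0")

```text
clock: 11.8
position: [0.663, -0.0427, 0.1086]
tool_rot: [[0.0, -0.001, -1.0], [1.0, 0.003, 0.0], [0.003, -1.0, 0.001]]
force: [1.3, 6.0, -0.4]
finger_gap: 0.018
```

```bash
python3 m.py
```

```text
12.05 [ 0.663  -0.0427  0.1086  1.2827  5.7655 -0.0417  1.8142] [ -3.9093 -41.5438 -26.5751  -1.2041   0.0355  -0.0115]
r,ang 55.2611150742771 2.9477588880954917
```

```bash
cat > n.py <<'E'
import sys
from h import *
step=float(sys.argv[1]); n=int(sys.argv[2]); k=3.
c=np.array([607.8,-45.5]); g=[]
for i in range(4):
    if i: optics.grab_frame("top")
    s=ctrl.state(); g.append([*s['position']*1e3,*s['force'],s['finger_gap']*1e3])
g=np.mean(g,0); d=g[:2]-c; a=np.arctan2(d[1],d[0]); cmd=g[:2]-g[3:5]/k
print(s['clock'],g,"r %.2f ang %.2f"%(np.hypot(*d),np.degrees(a)))
u=np.sin(np.pi*(np.arange(1,n+1)/n-.5))*.5+.5; u=.5*u+.5*np.arange(1,n+1)/n
for f in u:
    b=a+np.radians(step)*f; e=c+55.1*np.array([np.cos(b),np.sin(b)])-cmd
    print("0.6 %.1f 0 %.1f 0 0 0;"%(e[1],-e[0]),end=" ")
E
python3 n.py 60 5
```

```text
12.2 [662.9865 -42.6572 108.6156   1.8725   5.4052  -0.5012  18.0779] r 55.26 ang 2.95
0.6 10.2 0 0.6 0 0 0; 0.6 22.5 0 4.8 0 0 0; 0.6 34.8 0 12.7 0 0 0; 0.6 43.6 0 22.2 0 0 0; 0.6 48.0 0 29.5 0 0 0;
```

>>> carry_out(series="0.6 10.2 0 0.6 0 0 0; 0.6 22.5 0 4.8 0 0 0; 0.6 34.8 0 12.7 0 0 0; 0.6 43.6 0 22.2 0 0 0; 0.6 48 0 29.5 0 0 0")

```text
clock: 12.7
position: [0.6322, 0.0041, 0.1086]
tool_rot: [[-0.002, -0.002, -1.0], [1.0, -0.002, -0.002], [-0.002, -1.0, 0.002]]
force: [-0.5, -5.6, -1.7]
finger_gap: 0.0178
```

```bash
python3 n.py 60 5
```

```text
12.85 [631.5281   4.3968 108.6004  -2.8597  -3.7839  -0.3411  18.1811] r 55.25 ang 64.57
0.6 1.7 0 9.0 0 0 0; 0.6 3.9 0 21.7 0 0 0; 0.6 2.7 0 36.3 0 0 0; 0.6 -1.5 0 48.6 0 0 0; 0.6 -5.8 0 55.9 0 0 0;
```

>>> carry_out(series="0.6 1.7 0 9 0 0 0; 0.6 3.9 0 21.7 0 0 0; 0.6 2.7 0 36.3 0 0 0; 0.6 -1.5 0 48.6 0 0 0; 0.6 -5.8 0 55.9 0 0 0")

```text
clock: 13.35
position: [0.5768, -0.0004, 0.1086]
tool_rot: [[0.0, 0.0, -1.0], [1.0, 0.003, 0.0], [0.003, -1.0, -0.0]]
force: [1.4, 3.1, -1.9]
finger_gap: 0.0178
```

```bash
python3 n.py 60 5
```

```text
13.5 [576.1698  -0.8799 108.5965  -2.5598   2.8133  -0.0163  18.111 ] r 54.69 ang 125.33
0.6 -4.2 0 7.6 0 0 0; 0.6 -14.2 0 15.8 0 0 0; 0.6 -27.5 0 21.9 0 0 0; 0.6 -40.3 0 24.2 0 0 0; 0.6 -48.8 0 24.1 0 0 0;
```

>>> carry_out(series="0.6 -4.2 0 7.6 0 0 0; 0.6 -14.2 0 15.8 0 0 0; 0.6 -27.5 0 21.9 0 0 0; 0.6 -40.3 0 24.2 0 0 0; 0.6 -48.8 0 24.1 0 0 0")

```text
clock: 14.0
position: [0.5535, -0.0524, 0.1086]
tool_rot: [[0.001, 0.0, -1.0], [1.0, -0.0, 0.001], [-0.0, -1.0, -0.0]]
force: [2.3, 3.4, -4.8]
finger_gap: 0.0183
```

```bash
python3 n.py 60 5
```

```text
14.15 [553.6376 -53.0445 108.6486   0.2493  -0.8887  -3.5595  18.3684] r 54.69 ang -172.07
0.6 -8.7 0 -1.5 0 0 0; 0.6 -20.5 0 -6.7 0 0 0; 0.6 -32.1 0 -15.7 0 0 0; 0.6 -40.0 0 -25.9 0 0 0; 0.6 -43.8 0 -33.5 0 0 0;
```

>>> carry_out(series="0.6 -8.7 0.2 -1.5 0 0 0; 0.6 -20.5 0.5 -6.7 0 0 0; 0.6 -32.1 0.5 -15.7 0 0 0; 0.6 -40 0.5 -25.9 0 0 0; 0.6 -43.8 0.5 -33.5 0 0 0")

```text
clock: 14.65
position: [0.5879, -0.0965, 0.1086]
tool_rot: [[-0.0, -0.001, -1.0], [1.0, -0.002, -0.0], [-0.002, -1.0, 0.001]]
force: [-3.4, -1.8, 1.4]
finger_gap: 0.0184
```

```bash
python3 n.py 60 5
```

```text
14.8 [588.6429 -96.7787 108.6344  -1.1077  -5.5071  -0.8485  18.3667] r 54.74 ang -110.49
0.6 -4.5 0 -7.7 0 0 0; 0.6 -5.6 0 -20.6 0 0 0; 0.6 -3.2 0 -35.0 0 0 0; 0.6 2.0 0 -46.9 0 0 0; 0.6 6.9 0 -53.8 0 0 0;
```

>>> carry_out(series="0.6 -4.5 0 -7.7 0 0 0; 0.6 -5.6 0 -20.6 0 0 0; 0.6 -3.2 0 -35 0 0 0; 0.6 2 0 -46.9 0 0 0; 0.6 6.9 0 -53.8 0 0 0")

```text
clock: 15.3
position: [0.6429, -0.0881, 0.1086]
tool_rot: [[-0.0, 0.003, -1.0], [1.0, -0.002, -0.0], [-0.002, -1.0, -0.003]]
force: [0.9, -4.2, -0.9]
finger_gap: 0.0183
```

```bash
python3 n.py 60 5
```

```text
15.45 [643.4239 -87.5505 108.6963   3.6655  -3.3644  -2.5774  18.367 ] r 55.11 ang -49.73
0.6 4.9 0 -7.3 0 0 0; 0.6 15.6 0 -14.5 0 0 0; 0.6 29.4 0 -19.5 0 0 0; 0.6 42.3 0 -20.7 0 0 0; 0.6 50.8 0 -19.8 0 0 0;
```

>>> carry_out(series="0.6 4.9 0.2 -7.3 0 0 0; 0.6 15.6 0.3 -14.5 0 0 0; 0.6 29.4 0.3 -19.5 0 0 0; 0.6 42.3 0.3 -20.7 0 0 0; 0.6 50.8 0.3 -19.8 0 0 0")

```text
clock: 15.95
position: [0.662, -0.0348, 0.1086]
tool_rot: [[-0.001, 0.003, -1.0], [1.0, 0.001, -0.001], [0.001, -1.0, -0.003]]
force: [2.3, -2.1, 1.1]
finger_gap: 0.0185
```

```bash
python3 n.py 60 5
```

```text
16.1 [661.812  -34.0884 108.637    4.2739   1.5588   0.6297  18.2705] r 55.20 ang 11.93
0.6 8.7 0 1.1 0 0 0; 0.6 20.2 0 7.1 0 0 0; 0.6 31.0 0 16.9 0 0 0; 0.6 38.2 0 27.6 0 0 0; 0.6 41.5 0 35.5 0 0 0;
```

>>> carry_out(series="0.6 8.7 0 1.1 0 0 0; 0.6 20.2 0 7.1 0 0 0; 0.6 31 0 16.9 0 0 0; 0.6 38.2 0 27.6 0 0 0; 0.6 41.5 0 35.5 0 0 0")

```text
clock: 16.6
position: [0.6251, 0.0067, 0.1086]
tool_rot: [[-0.0, 0.001, -1.0], [1.0, 0.003, -0.0], [0.003, -1.0, -0.001]]
force: [3.5, 3.4, 1.4]
finger_gap: 0.0183
```

```bash
python3 n.py 60 5
```

```text
16.75 [624.3218   6.8692 108.5498   0.9059   6.0739   3.3176  18.3325] r 54.91 ang 72.49
0.6 4.1 0 7.9 0 0 0; 0.6 4.6 0 20.9 0 0 0; 0.6 1.4 0 35.2 0 0 0; 0.6 -4.5 0 46.7 0 0 0; 0.6 -9.7 0 53.4 0 0 0;
```

>>> carry_out(series="0.6 4.1 -0.2 7.9 0 0 0; 0.6 4.6 -0.5 20.9 0 0 0; 0.6 1.4 -0.5 35.2 0 0 0; 0.6 -4.5 -0.5 46.7 0 0 0; 0.6 -9.7 -0.5 53.4 0 0 0")

```text
clock: 17.25
position: [0.5707, -0.0052, 0.1086]
tool_rot: [[0.0, -0.001, -1.0], [1.0, 0.001, 0.0], [0.001, -1.0, 0.001]]
force: [1.6, 1.8, 2.1]
finger_gap: 0.0182
```

```bash
python3 n.py 60 5
```

```text
17.4 [570.2453  -5.7071 108.5271  -1.7037   0.9874   4.647   18.3714] r 54.72 ang 133.34
0.6 -5.7 0 6.6 0 0 0; 0.6 -16.8 0 13.2 0 0 0; 0.6 -30.8 0 17.4 0 0 0; 0.6 -43.8 0 17.9 0 0 0; 0.6 -52.2 0 16.6 0 0 0;
```

>>> carry_out(series="0.6 -5.7 -0.4 6.6 0 0 0; 0.6 -16.8 -0.8 13.2 0 0 0; 0.6 -30.8 -0.8 17.4 0 0 0; 0.6 -43.8 -0.8 17.9 0 0 0; 0.6 -52.2 -0.8 16.6 0 0 0")

```text
clock: 17.9
position: [0.5546, -0.0587, 0.1086]
tool_rot: [[0.001, -0.002, -1.0], [1.0, 0.001, 0.001], [0.001, -1.0, 0.002]]
force: [1.3, 2.8, -3.2]
finger_gap: 0.0183
```

```bash
python3 n.py 60 5
```

```text
18.05 [554.7968 -59.2011 108.6048   1.1676  -0.685   -2.751   18.3445] r 54.75 ang -165.51
0.6 -8.4 0 -2.8 0 0 0; 0.6 -19.6 0 -9.3 0 0 0; 0.6 -30.0 0 -19.6 0 0 0; 0.6 -36.7 0 -30.7 0 0 0; 0.6 -39.6 0 -38.7 0 0 0;
```

>>> carry_out(series="0.6 -8.4 0.2 -2.8 0 0 0; 0.6 -19.6 0.4 -9.3 0 0 0; 0.6 -30 0.4 -19.6 0 0 0; 0.6 -36.7 0.4 -30.7 0 0 0; 0.6 -39.6 0.4 -38.7 0 0 0")

```text
clock: 18.55
position: [0.594, -0.0986, 0.1086]
tool_rot: [[-0.0, -0.002, -1.0], [1.0, -0.002, -0.0], [-0.002, -1.0, 0.002]]
force: [-3.9, -3.2, -0.5]
finger_gap: 0.0183
```

```bash
python3 n.py 60 5
```

```text
18.7 [594.8699 -98.7359 108.6549  -0.9343  -6.0003  -2.4184  18.3018] r 54.78 ang -103.65
0.6 -3.7 0 -8.0 0 0 0; 0.6 -3.2 0 -21.0 0 0 0; 0.6 0.9 0 -35.0 0 0 0; 0.6 7.5 0 -46.1 0 0 0; 0.6 13.2 0 -52.5 0 0 0;
```

>>> carry_out(series="0.6 -3.7 0.2 -8 0 0 0; 0.6 -3.2 0.3 -21 0 0 0; 0.6 0.9 0.3 -35 0 0 0; 0.6 7.5 0.3 -46.1 0 0 0; 0.6 13.2 0.3 -52.5 0 0 0")

```text
clock: 19.2
position: [0.6479, -0.0835, 0.1087]
tool_rot: [[-0.001, 0.002, -1.0], [1.0, -0.001, -0.001], [-0.001, -1.0, -0.002]]
force: [-0.3, -3.8, -1.0]
finger_gap: 0.0183
```

```bash
python3 n.py 38 5
```

```text
19.35 [648.3313 -82.9324 108.6949   3.0799  -1.7413  -3.5376  18.2448] r 55.17 ang -42.72
0.6 3.6 0 -4.4 0 0 0; 0.6 10.5 0 -8.9 0 0 0; 0.6 19.0 0 -12.6 0 0 0; 0.6 27.0 0 -14.7 0 0 0; 0.6 32.3 0 -15.4 0 0 0;
```

>>> carry_out(series="0.6 3.6 0.2 -4.4 0 0 0; 0.6 10.5 0.5 -8.9 0 0 0; 0.6 19 0.5 -12.6 0 0 0; 0.6 27 0.5 -14.7 0 0 0; 0.6 32.3 0.5 -15.4 0 0 0")

```text
clock: 19.85
position: [0.6629, -0.0504, 0.1087]
tool_rot: [[-0.001, 0.002, -1.0], [1.0, -0.0, -0.001], [-0.0, -1.0, -0.002]]
force: [2.0, -2.0, -0.2]
finger_gap: 0.018
```

```bash
python3 n.py 7 5
```

```text
20.0 [662.8817 -49.8138 108.6577   3.6165   0.0766  -0.5288  18.3346] r 55.25 ang -4.48
0.6 1.0 0 -1.1 0 0 0; 0.6 2.5 0 -1.2 0 0 0; 0.6 4.3 0 -1.2 0 0 0; 0.6 5.8 0 -1.2 0 0 0; 0.6 6.8 0 -1.2 0 0 0;
```

>>> carry_out(series="0.6 1.2 0 -0.4 0 0 0; 0.6 2.9 0 -0.8 0 0 0; 0.6 4.8 0 -0.8 0 0 0; 0.6 6.3 0 -0.8 0 0 0; 0.6 7.2 0 -0.8 0 0 0")

```text
clock: 20.5
position: [0.6631, -0.0444, 0.1086]
tool_rot: [[0.0, 0.001, -1.0], [1.0, -0.0, 0.0], [-0.0, -1.0, -0.001]]
force: [3.5, -1.6, 1.1]
finger_gap: 0.018
```

```bash
python3 m.py
```

```text
20.75 [ 0.663  -0.0442  0.1086  2.7122 -1.7704  2.6333  1.8202] [  0.8056 -39.1023 -23.5816   0.2321   0.6451   0.0034]
r,ang 55.26421875074474 1.308889020123129
```

>>> carry_out(series="0.6 0.5 -0.3 0 0 0 0; 0.6 1.1 -0.5 -0.4 0 0 0; 0.6 1.6 -0.5 -0.4 0 0 0; 0.6 1.6 -0.5 -0.4 0 0 0")

```text
clock: 21.15
position: [0.663, -0.0424, 0.1086]
tool_rot: [[-0.0, -0.001, -1.0], [1.0, 0.0, -0.0], [0.0, -1.0, 0.001]]
force: [1.7, -2.9, 2.9]
finger_gap: 0.018
```

```bash
python3 m.py
```

```text
21.4 [ 0.663  -0.0425  0.1086  1.4386 -1.2632  2.9319  1.8168] [  0.8122 -39.3483 -24.2482   0.2724   0.399    0.0032]
r,ang 55.285699348099016 3.147295639152248
```

Run:
```python
from h import *
a=optics.grab_frame("side")[:,:,::-1][130:250,200:330]; b=optics.grab_frame("top")[:,:,::-1][100:270,170:380]
cv2.imwrite("pics/f.png",np.hstack([cv2.resize(a,(390,360)),cv2.resize(b,(400,360))]))
s=ctrl.state(); print(s['clock'],s['position'],s['force'])
```

```text
21.5 [ 0.663  -0.0425  0.1086] [ 1.3958 -2.2412  2.3401]
```

View pics/f.png

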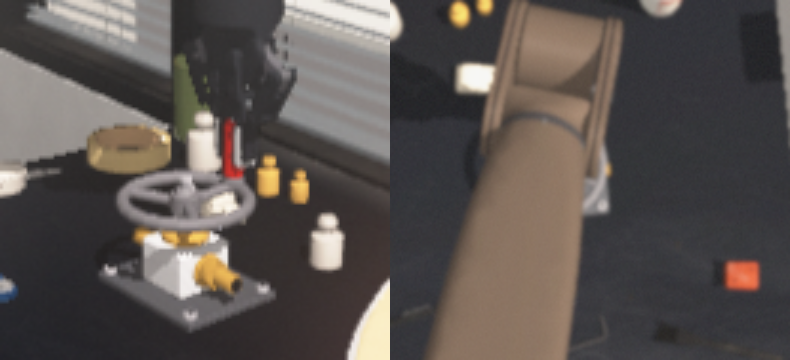

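The side view shows the fingers on the red handle (crop about 230,150) on the wheel's far, +x side. The weights, block, orange block and hex key are where they were. Handing in.

```bash
python3 -c "
from station import ctrl
print(ctrl.hand_in())"
```

```text
the job is handed in; nothing more can be done
None
```

I gripped the crank handle lightly and wound it clockwise about 250° to the closed stop. I then backed it off anticlockwise two full turns and handed in at 21.5 s with the fingers still holding the handle.

- **Closed stop:** It showed as a force rise to about 5.8 N with almost no movement, at a handle angle of 2.95°. The camera had put the valve body's yaw at about 3.3°, which fits.
- **Final setting:** The measured angle was 3.15°, so the back-off came to 720° within about 0.2°. I counted the turns from readings taken every 60°.
- **Forces:** The net force on the tool stayed at or below about 7 N in every reading, and these were taken only at the end of moves.
- **Squeeze not confirmed:** I commanded a 10 N grip, below the gripper's stated 20 N minimum, and nothing reports the actual squeeze. If it was raised to 20 N, the load would be 40 N plus the push, still under 50 N on those readings.
- **Bystanders:** The last picture shows no visible change in the weight, white block, orange block and hex key. The dial gauge was out of that crop and the brush could not be made out, so I did not check those two.

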